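# Unload a drilling jig: R-clip, locked end stop, link plate

## Robot

A 7-joint arm with a two-finger parallel gripper is mounted at the origin on the work surface; the furniture and walls round the work are solid. World frame = base frame: x ahead of the robot, y to its left, z up, the work surface at z = 0. Lengths are in mm, angles in rad, forces in N, time in s.
With the tool pointing down it reaches from about 425 to 875 mm from the base axis. Payload 8.4 kg.
Tool frame: the origin (TCP) lies on the centre line of the jaws, within the pads' length; the fingertips stand 8 mm ahead of it and the grasp point (between the pads) lies 11 mm behind it; z points along the fingers, y is the line along which they close (so a half turn about z gives the same grasp; the last joint's range is limited). The gripper opens to 85 mm and grips with 20 to 120 N. Pads are 22 mm wide; open, the fingers measure 114 mm over their backs; the gripper's body (76 mm by 85 mm) begins 54 mm behind the grasp point. The pads swing forward as they close: fully open they stand 13 mm farther back than shut.
Start: joints at [1.141, 0.333, 0.04, 1.465, -0.013, 1.343, -0.059], TCP at [211.097, -614.736, 207.908] pointing down, gripper open.
Joint ranges: [-2.58, 2.58], [-0.38, 2.09], [-1.3, 1.39], [0.25, 2.4], [-1.5, 4.64], [0.08, 2.09], [-2.65, 2.65]. Speed limits (rad/s): [2.22, 2.22, 2.79, 2.79, 3.14, 3.14, 3.14].

## Interface

Orientations are given as a unit quaternion [w, x, y, z].
In Python, from workcell import bot gives the robot as it stands.
- The arm moves only by the tool play_rows, never from a script. Its argument "commands" is a list of rows, each a list of 5 numbers: the closure, from -1 (fully open) to 1 (shut), then the shift along the tool's x, y, z in units of 150 mm (1.0 is 150 mm), then the turn about the tool's z in units of 360 degrees (1.0 is 360 degrees). In form: [[claw, dx, dy, dz, spin], ...]. A call has 1 to 8 rows; each row is the pose to reach, as a shift and turn from the pose commanded when the call began, along the tool's axes at that moment, turning the shorter way round; what a row does not reach only later rows make up. A row lasts 1/10 s, in which the tool goes at most 50 mm and 8.59 degrees, less where a joint would pass 70% of its speed; a pose out of reach is approached as far as the arm can. A call with a number of a shift or a turn outside -1 to 1 is refused whole. A call with a gripper value outside its range is refused whole. The fingers move at their own pace and stop on an object; "newtons" is the grip in N (left out, the last holds). Time passes only in rows, so rows that repeat a pose let the fingers close. It gives the time, the measured TCP pose, the force, the opening and the grip force at its end, in the units of the state.
- bot.state(): the state, without advancing time (a new reading comes with each control period).
- bot.grab_frame(name): name is "scene" or "top" or "wrist"; returns a dict with "image" (384x512x3 uint8, red, green, blue), "vertical_fov" (degrees; the focal length in pixels is half the picture's height over the tangent of half this angle, whatever the lens; pixels are square), "cx", "cy" (the principal point, pixels), "k1" (the pictures are not rectified: a ray, as slopes to the right and down, at radius r is drawn at 1 + k1 r^2 times it, then the intrinsics apply), "rvec" (rotation vector, rad) and "tvec" (3), from world to camera coordinates, as OpenCV has them. Camera axes: x right, y down, z forward; pixel columns grow to the right and rows downward; lengths in mm; the calibration is good to about 2 mm. A picture is of the moment at which its call begins. There is no depth.
- bot.hand_in(): hands the job in; it is judged then, once.
Trained networks look in a picture, given as the dict that the camera call returned (one of the last four; its "shot" number tells which), for a name from the list of things; names that differ only in an ending like _2 or _b are one class to them, and where a whole thing is asked for, a point or a joint stands for the part that bears it (a point fixed in the world has none). Each returns a list of dicts, best first, with "p" (0 to 1); they miss things now and then, are a little off and sometimes report something else, mostly with a low value. They report only what shows in the picture. A call takes as long as a camera call. They do not tell look-alikes from the thing itself.
- bot.spot_in(target, picture): "point" ([x, y, z] in mm, in the coordinates of the camera as it stood for that picture, good to about 4 mm: the middle of the surface that is visible of it).
- bot.trace(target, picture): "mask" (384x512 bool, what is visible of it).
- bot.spot_point(target, picture): "point" ([x, y, z] in mm, in the coordinates of the camera as it stood for that picture, good to about 4 mm: a listed point, or the origin of a listed thing).
The state is a dict: "time": time; "joints": joint angles; "qd": joint speeds; "tau": joint torques, N m; "position": TCP position; "ee_rot": TCP orientation; "force": force on the tool from outside, world axes, zero at the start; "torque": the same for the moment, N m; "finger_gap": finger opening in mm; "grip_force": force on a finger pad.
Only numpy, scipy, OpenCV 4.12 (cv2) and the standard library are available. Lean on these libraries where they do the work, as an engineer would, in place of code of your own. Each camera call takes 0.05 s, during which the arm holds its last target. There are 200 camera calls.

## Task

Take the drilled link plate out of the jig. First pull the R-clip sideways out of the cross-drilled stud by its loop and lay it flat in the grey tray; then pull up the red plunger knob, twist it clockwise into its rest notch so that it stays up by itself, slide the blue end stop fully back, lift the link off the stud and lay it flat in the tray beside the clip, without dropping either, and leave the things standing round about where they are.

Things in the scene. Friction and masses are not known exactly. Their poses are not given: they have to be found in the camera images.
- jig: Drilling jig, fixed to the bench: dark steel base plate from x -125 to +110 mm, y +-40 mm, 15 mm high. The link lies along its x axis; the stud is near the +x end, the blue end stop near the -x end. Origin on the bench, z up. Guide pins (6 mm, 33 mm high) stand beside the link at x -12, y +-25.5 mm.
- stud (a point): Centre of the cross hole of the upright steel stud (16 mm diameter, fixed in the jig at its x +80, y 0). The hole runs along the jig's y, 41 mm above the bench; stud top 53 mm.
- clip_loop (a point): Centre of the round loop (24 mm wide along x) of the loose brass R-clip: 4 mm wire, 30 g, lying on the link level within 0.1 rad, wire centre 41 mm up. Its y axis runs along the straight leg, from the stud to the loop, 45 mm off; a sprung arm hugs the stud's -x side. Axes equal the jig's at the start. Pinch the loop from above across x and pull along +y: 5 to 12 N over the first 12 mm, free of the stud after 35 mm.
- clip: The same R-clip; this point is on its straight leg, in the middle of the stud when seated, 45 mm from the loop's centre; wire centre height; the leg's tip is 18 mm farther at -y.
- link_centre (a point): Centre of the loose bare-steel-coloured link, 130 (x) x 40 (y) x 14 (z) mm, about 0.2 kg. Its 21 mm hole, at x +45 mm, sits over the stud; underside 25 mm, top 39 mm above the bench, free below between its end rests. Must rise 30 mm to clear the stud. Its -x end is 12 mm deep under the stop's lip. Axes equal the jig's at the start.
- stop (a joint): Blue end stop (50 x 56 mm, top 47 mm up, its lip over the link's end) sliding along the jig's -x, away from the link; m, 0 = over the link, 0.04 = fully back; 2 N of friction. Moves only while the plunger is up 4.5 mm or more; may be drawn along by the plunger knob, which rides on it.
- plunger (a joint): Lift of the spring plunger on the stop, m: 0 = down, locking; 0.014 = upper end; 6 N at the bottom, 10 N at 12 mm. Its cross pin clears the collar from 8 mm up. In the rest notch it reads about 0.0055 and stays; let go before that it springs down.
- knob (a joint): Turn of the plunger knob, rad, clockwise seen from above: 0 = over the locking slot (cannot turn until lifted 8 mm), 1.05 = over the rest notch, 1.25 = end of turn. Lift 10 to 13 mm, turn clockwise about 1.05 rad, let down.
- knob_grip (a point): Centre of the red round plunger knob, 24 mm diameter, 24 mm high, upright axis, 72.5 mm above the bench at the start (grip from above; brass collar below it tops out at 56 mm). It lies on the end stop's middle, at the jig's x -57 mm, y 0. Turns with the knob.
- tray: Grey open tray fixed to the bench, 240 (x) x 180 (y) x 20 mm high outside, walls and floor 4 mm thick. (Not the tall green tray that stands upright with a wooden box right of the work, at y below -0.15 m, up to 0.34 m high; steer clear of it.) Origin: centre of its underside, axes along its sides.
- carton: Small cardboard carton, 65 x 105 x 42 mm; bystander. Origin: centre of its underside.
- tin: Green wax tin, 70 mm across, 24 mm high; bystander. Origin: centre of its underside.
- tape: Yellow tape measure, 36 x 84 x 64 mm; bystander. Origin: centre of its underside.
Mind the look-alikes: they are no part of the job. What is shaped like the part that bears link_centre but brown is not meant.

How it is judged (in metres and radians):
On the way, in this order (a step that is already met when the one before it is completed fails the run):
1. the R-clip is out of the stud and lies in the tray, let go (x of clip_loop in the frame of tray between -0.112 and 0.112 m and y of clip_loop in the frame of tray between -0.082 and 0.082 m and z of each of clip_loop, clip in the frame of tray below 0.014 m and x of clip in the frame of tray between -0.112 and 0.112 m and y of clip in the frame of tray between -0.082 and 0.082 m and contact force between the fingers and clip below 0.1 N), for 0.2 s.
2. the plunger is up and twisted into its rest notch (value of joint plunger above 0.0045 m and value of joint knob above 0.8 rad), for 0.2 s.
3. the end stop is slid back, the plunger still up (all of step 2 and value of joint stop above 0.032 m), for 0.1 s.
At the end, for the whole second after the job is handed in: The clip (its loop and its leg) and the link (flat within 0.12 rad) lie on the tray's floor inside its walls, at rest; the plunger stands in its rest notch by itself (lift over 4.5 mm, turned over 0.8 rad); the end stop is back by more than 32 mm (all of step 3 and x of clip_loop in the frame of tray between -0.112 and 0.112 m and y of clip_loop in the frame of tray between -0.082 and 0.082 m and z of each of clip_loop, clip in the frame of tray below 0.014 m and x of clip in the frame of tray between -0.112 and 0.112 m and y of clip in the frame of tray between -0.082 and 0.082 m and x of link_centre in the frame of tray between -0.112 and 0.112 m and y of link_centre in the frame of tray between -0.08 and 0.08 m and z of link_centre in the frame of tray below 0.016 m and angle between link_centre's own z axis and vertical below 0.12 rad and linear speed of each of link, clip below 0.02 m/s); the robot touches nothing.
It fails at once if the carton, the tin or the tape measure is shoved or tipped (moved over 40 mm or tilted over 0.5 rad) (distance of any of carton, tin, tape from where it was at the start of the episode above 0.04 m or angle between any of carton, tin, tape's own z axis and vertical above 0.5 rad).
It fails at once if the link is dropped (falls free faster than 0.9 m/s, about 4 cm) (linear speed of link above 0.9 m/s and contact force between the fingers and link below 0.01 N).
It fails at once if the clip is dropped (falls free faster than 0.9 m/s, about 4 cm) (linear speed of clip above 0.9 m/s and contact force between the fingers and clip below 0.01 N).
It also fails if it takes over 64 s, if anything falls off the work surface, if the arm or the gripper's body presses on something with over 40 N, if the wrist force passes 120 N, or if a joint passes its speed limit or range.

## Working session

There is one attempt and no reset: what is moved stays moved. The work goes in short steps, Python scripts to look and compute and a tool call to move; the robot and the scene stay as the last step left them, time stands still between calls to the robot, and variables do not carry over. Pictures are saved under pics/ and viewed, at most 10 in all, crops included, and the job is handed in when it is done.

Besides the shell and the picture viewer there is one more tool, called after ">>>" by a JSON object that holds its "op" and its "data", one argument or row to a line. play_rows: Moves the arm, as the interface text tells. Its arguments: {"type":"object","properties":{"commands":{"type":"array"},"newtons":{"type":"number"}},"required":["commands"]}

```bash
mkdir -p pics; cat > h.py <<'E'
import numpy as np, cv2
from scipy.spatial.transform import Rotation as R
from workcell import bot
def w(pic,p):
    M=cv2.Rodrigues(np.array(pic["rvec"],float))[0]
    return M.T@(np.array(p,float)-np.array(pic["tvec"],float))
def save(pic,n): cv2.imwrite(f"pics/{n}.png",cv2.cvtColor(pic["image"],cv2.COLOR_RGB2BGR))
def ray(pic,u,v,z):
    im=pic["image"];f=im.shape[0]/2/np.tan(np.radians(pic["vertical_fov"])/2)
    d=np.array([(u-pic["cx"])/f,(v-pic["cy"])/f]);s=d.copy()
    for _ in range(30): s=d/(1+pic["k1"]*(s@s))
    M=cv2.Rodrigues(np.array(pic["rvec"],float))[0];c=-M.T@np.array(pic["tvec"],float)
    r=M.T@np.array([s[0],s[1],1]);return c+r*(z-c[2])/r[2]
def proj(pic,p):
    M=cv2.Rodrigues(np.array(pic["rvec"],float))[0];q=M@np.array(p,float)+np.array(pic["tvec"],float)
    s=q[:2]/q[2];s=s*(1+pic["k1"]*(s@s));f=pic["image"].shape[0]/2/np.tan(np.radians(pic["vertical_fov"])/2)
    return s*f+[pic["cx"],pic["cy"]]
E
python3 - <<'E'
from h import *
a=bot.grab_frame("top");b=bot.grab_frame("scene")
save(a,"top");save(b,"scene")
cv2.imwrite("pics/both.png",cv2.resize(np.hstack([cv2.imread("pics/top.png"),cv2.imread("pics/scene.png")]),None,fx=.78,fy=.78))
for n in ["jig","stud","clip_loop","clip","link_centre","knob_grip","tray","carton","tin","tape"]:
  for k,p in(("top",a),("sc",b)):
    print(n,k,[(np.round(w(p,d["point"])).tolist(),round(d["p"],2)) for d in bot.spot_point(n,p)[:3]])
s=bot.state();print(s)
print(R.from_quat(np.roll(s["ee_rot"],-1)).as_matrix().round(3))
E
```

```text
jig top [([540.0, 259.0, -0.0], 0.58)]
jig sc [([550.0, 2.0, -0.0], 0.78)]
stud top [([628.0, 3.0, 43.0], 0.97)]
stud sc [([632.0, -4.0, 40.0], 0.97)]
clip_loop top [([475.0, 437.0, -1.0], 0.71), ([628.0, 41.0, 39.0], 0.47)]
clip_loop sc [([624.0, 42.0, 36.0], 0.42)]
clip top [([627.0, 2.0, 46.0], 0.44)]
clip sc [([631.0, 2.0, 41.0], 0.44)]
link_centre top [([588.0, 5.0, 34.0], 0.96), ([280.0, -403.0, 9.0], 0.71)]
link_centre sc [([283.0, -406.0, 5.0], 0.82), ([587.0, -1.0, 28.0], 0.63)]
knob_grip top [([497.0, 3.0, 74.0], 0.49)]
knob_grip sc [([493.0, -4.0, 76.0], 0.49), ([635.0, -0.0, 43.0], 0.17)]
tray top [([540.0, 260.0, 2.0], 0.86)]
tray sc [([538.0, 254.0, 4.0], 0.96)]
carton top [([403.0, -220.0, 3.0], 0.63)]
carton sc [([401.0, -220.0, -1.0], 0.68)]
tin top [([474.0, 435.0, 1.0], 0.93)]
tin sc [([471.0, 433.0, -1.0], 0.5)]
tape top [([379.0, 85.0, -1.0], 0.6), ([550.0, 5.0, -1.0], 0.45)]
tape sc [([382.0, 87.0, 1.0], 0.9), ([623.0, 41.0, 38.0], 0.44)]
{'time': 1.1, 'joints': array([ 1.14082144,  0.33320777,  0.03987331,  1.46540838, -0.01342204,
        1.34330499, -0.05850524]), 'qd': array([-5.98762658e-06,  6.28717640e-04, -9.04643714e-05, -2.82774796e-04,
        1.07762908e-03, -3.25657903e-04,  2.19421560e-03]), 'tau': array([-5.46197662e-04, -6.58309650e+01,  1.36237521e+00, -4.05834568e+01,
        1.65487913e-02,  2.55933097e-03, -1.22997591e-06]), 'position': array([ 211.10416612, -614.72591249,  207.89838377]), 'ee_rot': array([-3.49276289e-05,  9.86355934e-01,  1.64626761e-01,  1.12746694e-05]), 'force': array([-0.04406128, -0.01909269, -0.43268421]), 'torque': array([-0.00491096, -0.03391902, -0.00436623]), 'grip_force': 0.0, 'finger_gap': 85.4522605188133}
[[ 0.946  0.325  0.   ]
 [ 0.325 -0.946  0.   ]
 [ 0.    -0.    -1.   ]]
```

View pics/top.png

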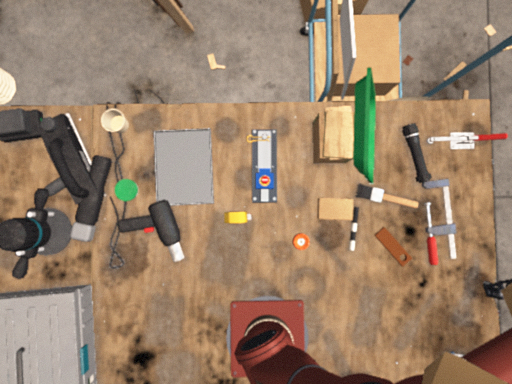

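View pics/scene.png

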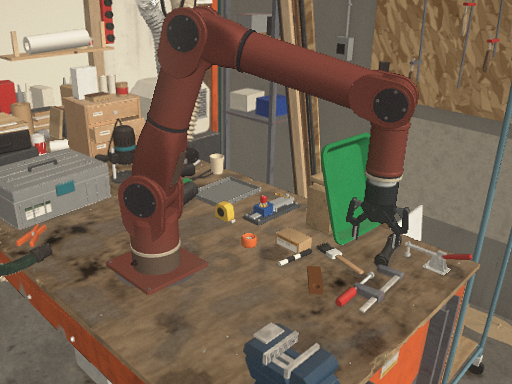

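The top view shows the jig near pixel (264,165), with the clip loop at its upper left. The grey tray is at (183,166), the green tray at (368,125) and the brown decoy at (392,246). I'll swing round in front of the green tray.

>>> {"op": "play_rows", "data": {
  "commands": [
    [-1,0.4,-0.42,-0.27,0],
    [-1,0.78,-0.84,-0.27,0],
    [-1,0.78,-0.84,-0.27,0],
    [-1,0.78,-0.84,-0.27,0],
    [-1,0.78,-0.84,-0.27,0]
  ],
  "newtons": 40
}}

```text
time: 1.6
position: [283.9, -454.3, 249.9]
ee_rot: [0.001, 0.986, 0.168, 0.001]
force: [-1.0, 0.5, -0.3]
finger_gap: 85.4
grip_force: 0.0
```

>>> {"op": "play_rows", "data": {
  "commands": [
    [-1,0.2,-0.21,0,-0.023],
    [-1,0.4,-0.42,0,-0.046],
    [-1,0.6,-0.63,0,-0.07],
    [-1,0.78,-0.84,0,-0.093],
    [-1,0.78,-0.84,0,-0.117],
    [-1,0.78,-0.84,0,-0.14],
    [-1,0.78,-0.84,0,-0.164],
    [-1,0.78,-0.84,0,-0.188]
  ]
}}

```text
time: 2.4
position: [350.3, -301.3, 248.4]
ee_rot: [0.0, 0.726, 0.687, -0.0]
force: [0.1, -0.6, 0.7]
finger_gap: 85.3
grip_force: 0.0
```

>>> {"op": "play_rows", "data": {
  "commands": [
    [-1,0.32,0.13,0,0],
    [-1,0.64,0.26,0,0],
    [-1,0.98,0.4,0,0],
    [-1,0.98,0.4,0,0]
  ]
}}

```text
time: 2.8
position: [421.6, -152.6, 248.8]
ee_rot: [0.0, 0.726, 0.688, 0.001]
force: [-1.0, -0.2, 0.3]
finger_gap: 85.1
grip_force: 0.0
```

>>> {"op": "play_rows", "data": {
  "commands": [
    [-1,0.32,0.25,0,0],
    [-1,0.64,0.55,0,0],
    [-1,0.98,0.85,0,0],
    [-1,0.98,0.85,0,-0.009],
    [-1,0.98,0.85,0,-0.009],
    [-1,0.98,0.85,0,-0.009]
  ]
}}

```text
time: 3.4
position: [555.9, -18.6, 247.6]
ee_rot: [-0.001, 0.708, 0.706, -0.0]
force: [-0.0, -1.0, 0.1]
finger_gap: 85.3
grip_force: 0.0
```

```bash
python3 - <<'E'
from h import *
a=bot.grab_frame("wrist");save(a,"w1");t=bot.grab_frame("top")
for n in ["jig","stud","clip_loop","clip","link_centre","knob_grip","tray"]:
  for k,p in (("w",a),("t",t)):
    print(n,k,[(np.round(w(p,d["point"]),1).tolist(),round(d["p"],2)) for d in bot.spot_point(n,p)[:3]])
s=bot.state();print(s["time"],s["position"],s["ee_rot"],s["joints"].round(2))
E
```

```text
jig w [([547.3, 0.2, 0.7], 0.98), ([488.8, 3.2, 77.8], 0.71)]
jig t [([550.4, 7.2, -1.7], 0.93), ([470.9, 435.4, 2.5], 0.42)]
stud w [([631.9, -0.2, 36.5], 0.78), ([377.9, 88.2, -4.2], 0.37), ([490.5, 2.6, 77.3], 0.26)]
stud t [([631.2, 1.6, 43.1], 0.98), ([471.9, 436.2, 2.0], 0.47)]
clip_loop w [([628.1, 42.8, 39.1], 0.81)]
clip_loop t [([545.9, 1.7, 0.1], 0.63), ([625.4, 46.7, 38.1], 0.52)]
clip w [([627.8, 1.0, 42.1], 0.89)]
clip t []
link_centre w [([583.6, 5.8, 38.0], 0.91), ([279.7, -403.5, 5.7], 0.64)]
link_centre t [([280.6, -403.9, 8.9], 0.96), ([589.2, 5.4, 38.7], 0.5), ([543.5, 260.1, 3.7], 0.43)]
knob_grip w [([490.0, 6.1, 78.9], 0.69)]
knob_grip t [([492.9, 3.3, 75.8], 0.53), ([587.5, 3.0, 37.1], 0.33)]
tray w []
tray t [([543.9, 259.0, 4.4], 0.58)]
4.2 [555.47180466 -18.22753403 248.42631973] [-1.72205691e-05  7.08447528e-01  7.05763487e-01 -1.23373267e-06] [ 0.46  0.17 -0.57  1.61  0.09  1.39 -0.12]
```

View pics/w1.png

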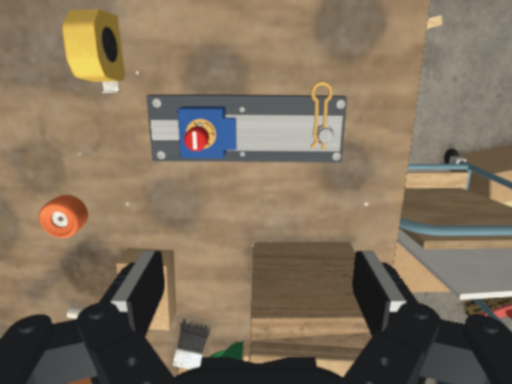

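The wrist view shows the jig upright. The loop is at (322,90), the stud at (325,133), the knob at (197,138) and the base corners at (148,95), (346,95), (348,162) and (151,162).

```bash
python3 - <<'E'
from h import *
a=bot.grab_frame("wrist")
g=a["image"].astype(int)
for c in [(148,95),(346,95),(348,162),(151,162)]: print("corner",ray(a,*c,15).round(1))
print("loop",ray(a,322,91,41).round(1),"stud",ray(a,325.5,133,53).round(1))
red=(g[...,0]>150)&(g[...,1]<70)&(g[...,2]<70); red[:, :150]=0;red[:,260:]=0;red[200:]=0
ys,xs=np.nonzero(red);print("knobred",xs.min(),xs.max(),ys.min(),ys.max(),ray(a,(xs.min()+xs.max())/2,(ys.min()+ys.max())/2,76).round(1))
for h in [("clip_loop"),("clip")]:
  m=bot.trace(h,a)
  if m:
    m=m[0]["mask"];ys,xs=np.nonzero(m);print(h,xs.min(),xs.max(),ys.min(),ys.max(),len(xs))
    top=ys<ys.min()+16;print("loop px",xs[top].min(),xs[top].max(),ray(a,(xs[top].min()+xs[top].max())/2,ys.min(),41).round(1))
x=cv2.resize(cv2.cvtColor(a["image"],cv2.COLOR_RGB2BGR)[75:180,135:360],None,fx=3.5,fy=3.5,interpolation=cv2.INTER_CUBIC);cv2.imwrite("pics/c1.png",x)
for n in range(3):
  p=bot.grab_frame("wrist")
  for k in ["jig","stud","clip_loop","knob_grip"]:
    d=bot.spot_point(k,p)
    if d: print(k,w(p,d[0]["point"]).round(1),d[0]["p"])
E
```

```text
corner [425.9  42.4  15. ]
corner [656.7  41.5  15. ]
corner [665.5 -39.   15. ]
corner [421.1 -38.2  15. ]
loop [623.6  47.1  41. ] stud [627.7   3.5  53. ]
knobred 185 207 130 148 [490.6   1.6  76. ]
clip_loop 311 331 81 148 409
loop px 311 331 [622.   57.5  41. ]
clip 311 331 81 149 474
loop px 311 331 [622.   57.5  41. ]
jig [5.5e+02 2.1e+00 1.0e-01] 0.74
stud [628.7  -1.   40.2] 0.64
clip_loop [623.8  47.1  39.6] 0.91
knob_grip [487.3   2.1  77.8] 0.57
jig [546.7   2.5   1.9] 0.69
stud [630.3   1.6  36.1] 0.8
clip_loop [623.1  43.7  37.5] 0.6
knob_grip [490.4   1.4  76.7] 0.59
jig [548.9   2.3   2. ] 0.58
stud [628.   -1.1  39.4] 0.57
clip_loop [378.5  87.9  -4. ] 0.26
knob_grip [490.2  -0.   79.4] 0.85
```

View pics/c1.png

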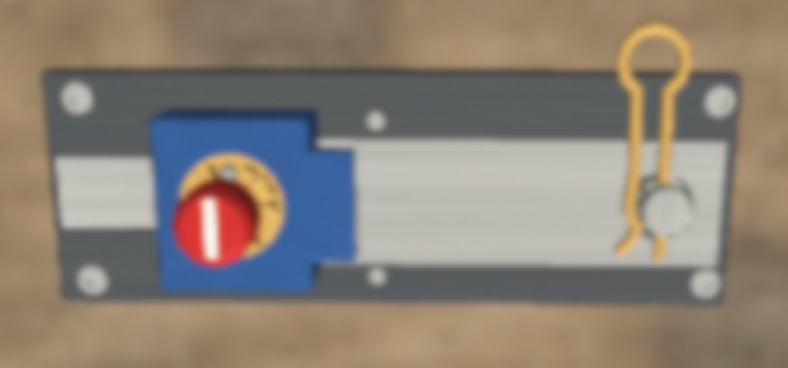

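The crop gives clean corners. The jig is at about (548.5, 1.5) with yaw near 0, and the loop at about (623, 47). I'll go to hover above the loop.

>>> {"op": "play_rows", "data": {
  "commands": [
    [-0.2,0.2,0.2,0.2,0],
    [-0.2,0.433,0.45,0.45,0],
    [-0.2,0.433,0.45,0.75,0],
    [-0.2,0.433,0.45,0.79,0],
    [-0.2,0.433,0.45,0.79,0],
    [-0.2,0.433,0.45,0.79,0]
  ]
}}

```text
time: 5.7
position: [623.8, 45.7, 131.8]
ee_rot: [0.001, 0.709, 0.705, 0.001]
force: [0.3, 0.0, 0.6]
finger_gap: 51.2
grip_force: 0.0
```

```bash
python3 - <<'E'
from h import *
a=bot.grab_frame("wrist");save(a,"w2")
s=bot.state();print(s["time"],s["position"],s["finger_gap"])
print(proj(a,[623,47,41]),proj(a,[628.5,1.5,53]),proj(a,[491.5,1.5,84.5]))
d=bot.spot_point("clip_loop",a);print([w(a,q["point"]).round(1) for q in d])
m=bot.trace("clip_loop",a)
if m:
    ys,xs=np.nonzero(m[0]["mask"])
    for v in range(ys.min(),ys.max(),5): print(v,xs[ys==v].min(),xs[ys==v].max(),ray(a,(xs[ys==v].min()+xs[ys==v].max())/2,v,41).round(1))
E
```

```text
5.75 [624.27269225  45.62553645 132.47913063] 51.07028287828215
[258.24641739 180.07751096] [265.20529907 237.42170573] [ 80.54052707 257.46929933]
[array([623.8,  46.9,  39.9])]
167 255 262 [623.2  58.   41. ]
172 248 270 [623.6  53.8  41. ]
177 245 272 [623.2  49.6  41. ]
182 244 272 [622.8  45.4  41. ]
187 246 270 [622.8  41.1  41. ]
192 249 266 [622.3  36.8  41. ]
197 250 265 [622.3  32.4  41. ]
202 250 266 [622.7  28.   41. ]
207 250 266 [622.7  23.5  41. ]
212 251 267 [623.5  19.   41. ]
217 251 266 [623.1  14.4  41. ]
222 250 266 [622.6   9.8  41. ]
227 250 254 [617.5   5.2  41. ]
232 250 253 [6.17e+02 5.00e-01 4.10e+01]
237 251 254 [617.8  -4.3  41. ]
242 251 256 [618.7  -9.1  41. ]
247 249 266 [622.1 -14.   41. ]
```

View pics/w2.png

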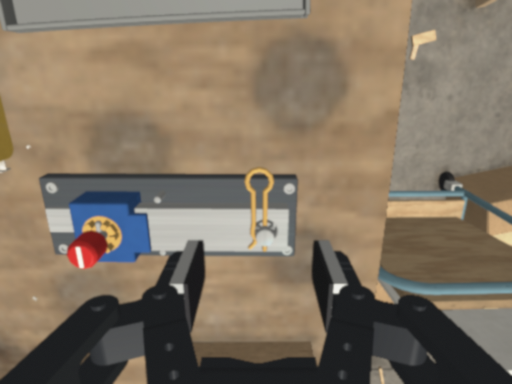

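Picture: the loop centre is at (258,181), which gives (623, 46.5), between the open fingers. Now I'll descend and pinch.

>>> {"op": "play_rows", "data": {
  "commands": [
    [-0.2,0.007,-0.008,0.3,0],
    [-0.2,0.007,-0.008,0.55,0],
    [-0.2,0.007,-0.008,0.615,0],
    [-0.2,0.007,-0.008,0.615,0],
    [0.3,0.007,-0.008,0.615,0],
    [0.6,0.007,-0.008,0.615,0],
    [0.8,0.007,-0.008,0.615,0],
    [0.8,0.007,-0.008,0.615,0]
  ],
  "newtons": 30
}}

```text
time: 6.65
position: [622.6, 47.6, 38.8]
ee_rot: [0.001, 0.708, 0.706, 0.001]
force: [1.1, -1.0, -0.0]
finger_gap: 8.5
grip_force: 0.0
```

>>> {"op": "play_rows", "data": {
  "commands": [
    [1,0,0,0,0],
    [1,0,0,0,0],
    [1,0,0,0,0]
  ]
}}

```text
time: 6.95
position: [622.0, 47.5, 37.7]
ee_rot: [-0.0, 0.708, 0.706, 0.0]
force: [-0.2, -0.1, -1.0]
finger_gap: -0.2
grip_force: 0.0
```

```bash
python3 - <<'E'
from h import *
a=bot.grab_frame("wrist")
print(bot.state()["position"],proj(a,[622,47,41]))
b=bot.grab_frame("scene")
im=cv2.cvtColor(a["image"],cv2.COLOR_RGB2BGR)[150:384,130:400]
u,v=proj(b,[600,30,40]).astype(int)
sc=cv2.cvtColor(b["image"],cv2.COLOR_RGB2BGR)[v-45:v+35,u-45:u+45]
cv2.imwrite("pics/c2.png",np.hstack([cv2.resize(im,(480,416)),cv2.resize(sc,(318,416))]))
for n in ["clip_loop","clip"]:
  for p in (a,b): print(n,[(w(p,q["point"]).round(1),q["p"]) for q in bot.spot_point(n,p)])
E
```

```text
[621.98012719  47.5233294   37.63999903] [259.94041508 235.69517193]
clip_loop [(array([624.1,  42.2,  35.2]), 0.92)]
clip_loop [(array([622.9,  44.3,  39. ]), 0.46)]
clip []
clip [(array([538.9, 254.2,   2.2]), 0.49), (array([630.6,   1.7,  42.1]), 0.47)]
```

View pics/c2.png

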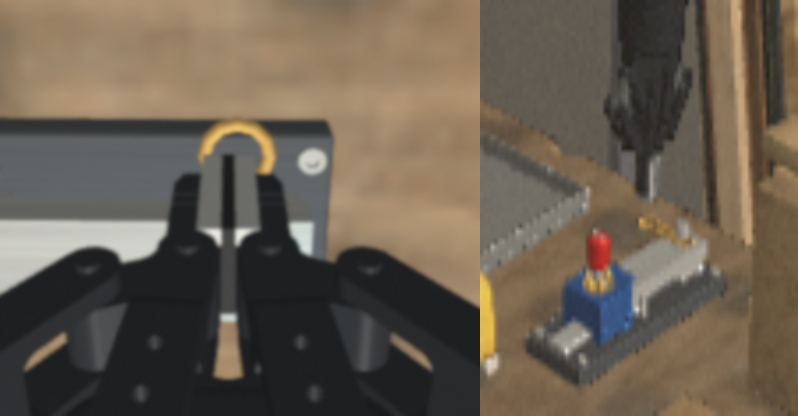

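The wrist crop shows the shut pads with their tips at the loop's middle. In the scene crop the tips look to be above the loop. I'll check that by projection.

```bash
python3 - <<'E'
from h import *
a=bot.grab_frame("wrist");b=bot.grab_frame("scene")
for p in(a,b):
  M=cv2.Rodrigues(np.array(p["rvec"],float))[0];print("cam",(-M.T@np.array(p["tvec"],float)).round(1),"fwd",M[2].round(3),"vfov",p["vertical_fov"])
u,v=proj(b,[600,30,40]).astype(int);print("crop org",u-45,v-45)
for z in (20,30,40,50,60,70): print(z,"scene",proj(b,[622,47.5,z]).round(1),"wrist far edge",proj(a,[622,58.5,z]).round(1),"mid",proj(a,[622,47.5,z]).round(1))
print("clip loop scene",proj(b,[623,47,41]),proj(b,[623,58,41]),"stud top",proj(b,[628.5,1.5,53]))
E
```

```text
cam [621.5 130.4 203.6] fwd [-0.003 -0.32  -0.947] vfov 59.94193376331541
cam [ -769.3 -1124.2   829. ] fwd [ 0.668  0.622 -0.409] vfov 42.06908720700925
crop org 230 151
20 scene [275.6 198.1] wrist far edge [259.8 201.9] mid [259.8 218.9]
30 scene [275.7 195.8] wrist far edge [259.8 208.4] mid [259.9 226.1]
40 scene [275.8 193.5] wrist far edge [259.9 215.6] mid [259.9 234.1]
50 scene [275.9 191.1] wrist far edge [260.  223.5] mid [260.  242.9]
60 scene [276.  188.8] wrist far edge [260.1 232.4] mid [260.1 252.7]
70 scene [276.1 186.5] wrist far edge [260.2 242.5] mid [260.2 263.7]
clip loop scene [276.10224514 193.18626993] [274.01782762 192.39162537] stud top [285.92407511 193.32954628]
```

Both cameras put the fingertips about 20–25 mm higher than the frame description implies (about z = 60). I'll reopen and go down in small steps while watching the force.

>>> {"op": "play_rows", "data": {
  "commands": [
    [0,0,0.005,0,0],
    [-0.1,0,0.005,0,0],
    [-0.1,0,0.005,0,0],
    [-0.1,0,0.005,0.03,0],
    [-0.1,0,0.005,0.06,0],
    [-0.1,0,0.005,0.09,0],
    [-0.1,0,0.005,0.09,0]
  ]
}}

```text
time: 8.05
position: [622.1, 47.4, 23.1]
ee_rot: [-0.001, 0.708, 0.706, -0.001]
force: [0.2, -0.0, 0.3]
finger_gap: 47.3
grip_force: 0.0
```

```bash
python3 - <<'E'
from h import *
b=bot.grab_frame("scene");a=bot.grab_frame("wrist")
s=bot.state();print(s["position"],s["force"],s["finger_gap"])
im=cv2.cvtColor(a["image"],cv2.COLOR_RGB2BGR)[150:384,130:400]
sc=cv2.cvtColor(b["image"],cv2.COLOR_RGB2BGR)[151:231,230:320]
cv2.imwrite("pics/c3.png",np.hstack([cv2.resize(im,(320,277)),cv2.resize(sc,(312,277),interpolation=cv2.INTER_CUBIC)]))
E
```

```text
[622.61322026  47.50919684  23.92363248] [-0.47108181  0.71850326  0.19720223] 46.812550357764124
```

View pics/c3.png

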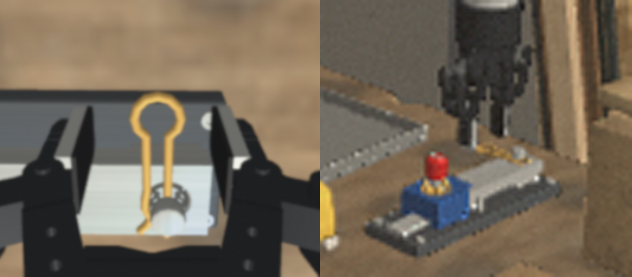

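Wrist crop: the pads straddle the loop, with tip corners near (92,107) and (232,107). They are still above the wire and there is no contact, so I'll go lower and close.

>>> {"op": "play_rows", "data": {
  "commands": [
    [-0.1,0,0,0.03,0],
    [-0.1,0,0,0.06,0],
    [-0.1,0,0,0.1,0],
    [-0.1,0,0,0.1,0],
    [0.3,0,0,0.1,0],
    [0.6,0,0,0.1,0],
    [0.6,0,0,0.1,0],
    [0.6,0,0,0.1,0]
  ]
}}

```text
time: 8.95
position: [622.9, 47.5, 9.4]
ee_rot: [0.0, 0.708, 0.706, 0.0]
force: [-0.1, -0.3, 1.5]
finger_gap: 20.9
grip_force: 29.3
```

```bash
python3 - <<'E'
from h import *
a=bot.grab_frame("wrist");b=bot.grab_frame("scene")
s=bot.state();print(s["position"],s["force"],s["finger_gap"])
im=cv2.cvtColor(a["image"],cv2.COLOR_RGB2BGR)[180:340,170:350]
sc=cv2.cvtColor(b["image"],cv2.COLOR_RGB2BGR)[151:231,230:320]
cv2.imwrite("pics/c4.png",np.hstack([cv2.resize(im,None,fx=2.5,fy=2.5,interpolation=cv2.INTER_CUBIC),cv2.resize(sc,(350,400),interpolation=cv2.INTER_CUBIC)]))
for z in (35,41): print(proj(a,[622.6,46.5,z]),proj(a,[622.6,58.5,z]))
E
```

```text
[622.86078618  47.54892318   9.33975648] [-0.42551888  0.07241189  1.33644329] 20.68188970016985
[259.55828282 258.03765276] [259.50954681 235.63038409]
[259.59795795 264.80058031] [259.54860499 241.73828781]
```

View pics/c4.png

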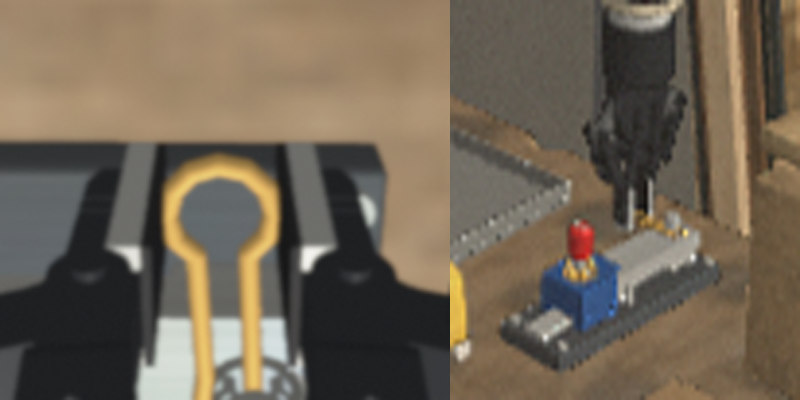

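The loop is pinched with the tips about 3–4 mm below the wire, and the grip reads 29 N. In effect the tips sit about 28 mm above the reported TCP z. Now I'll pull it out along +y.

>>> {"op": "play_rows", "data": {
  "commands": [
    [1,0,0,0,0],
    [1,0.04,0,0,0],
    [1,0.08,0,0,0],
    [1,0.12,0,0,0],
    [1,0.16,0,0,0],
    [1,0.2,0,0,0],
    [1,0.24,0,0,0],
    [1,0.28,0,0,0]
  ],
  "newtons": 40
}}

```text
time: 9.85
position: [623.0, 90.2, 9.2]
ee_rot: [-0.0, 0.708, 0.706, 0.0]
force: [-0.1, -0.1, 0.8]
finger_gap: 20.5
grip_force: 39.1
```

>>> {"op": "play_rows", "data": {
  "commands": [
    [1,0.04,0,0,0],
    [1,0.08,0,0,0],
    [1,0.12,0,-0.03,0],
    [1,0.16,0,-0.08,0],
    [1,0.22,0,-0.15,0],
    [1,0.22,0,-0.15,0]
  ]
}}

```text
time: 10.45
position: [624.2, 125.0, 34.1]
ee_rot: [0.001, 0.708, 0.706, 0.002]
force: [1.3, 1.0, 0.0]
finger_gap: 20.7
grip_force: 39.1
```

```bash
python3 - <<'E'
from h import *
a=bot.grab_frame("wrist");t=bot.grab_frame("top")
s=bot.state();print(s["time"],s["position"],s["force"],s["finger_gap"],s["grip_force"])
for n in ["clip_loop","clip","tray"]:
  for p in (a,t): print(n,[(w(p,q["point"]).round(1),round(q["p"],2)) for q in bot.spot_point(n,p)])
m=bot.trace("tray",t)[0]["mask"];c=cv2.minAreaRect(np.argwhere(m)[:,::-1].astype(np.float32));print(c)
for q in cv2.boxPoints(c): print(ray(t,*q,12).round(1))
print("leg px",proj(a,[623,62,70]));save(a,"w5")
E
```

```text
10.55 [623.45817738 122.82525188  32.35210109] [-0.57392894 -0.74541359 -0.23186186] 20.797042281570413 39.12111008539796
clip_loop [(array([621.4, 119.9,  62.8]), 0.6)]
clip_loop []
clip [(array([630.3,  79.7,  66.4]), 0.57)]
clip [(array([542.9, 260.1,   5.5]), 0.25)]
tray []
tray [(array([545. , 260.3,   3.7]), 0.88)]
((182.8035125732422, 166.58786010742188), (75.17988586425781, 58.153499603271484), 87.70938873291016)
[660.7 355.9  12. ]
[665.8 171.   12. ]
[425.4 164.3  12. ]
[421.1 347.9  12. ]
leg px [258.14941054 373.21768162]
```

The clip is out and held level at about (621,120,63). Now I'll carry it over the tray and lower it.

>>> {"op": "play_rows", "data": {
  "commands": [
    [1,0.15,-0.02,0,0],
    [1,0.35,-0.053,0,0],
    [1,0.6,-0.053,0,0],
    [1,0.8,-0.053,0,0],
    [1,1.0,-0.053,0,0],
    [1,1.0,-0.053,0,0]
  ]
}}

```text
time: 11.5
position: [613.8, 278.6, 31.8]
ee_rot: [-0.002, 0.706, 0.708, 0.001]
force: [-0.8, 0.5, -0.9]
finger_gap: 20.6
grip_force: 39.1
```

>>> {"op": "play_rows", "data": {
  "commands": [
    [1,0.1,0,0.05,0],
    [1,0.2,0,0.15,0],
    [1,0.2,0,0.25,0],
    [1,0.2,0,0.3,0],
    [1,0.2,0,0.33,0],
    [1,0.2,0,0.33,0]
  ]
}}

```text
time: 12.1
position: [615.7, 301.4, -18.3]
ee_rot: [0.0, 0.709, 0.705, -0.001]
force: [-0.0, 0.4, 0.1]
finger_gap: 20.4
grip_force: 39.7
```

```bash
python3 - <<'E'
from h import *
a=bot.grab_frame("wrist")
s=bot.state();print(s["time"],s["position"],s["force"],s["finger_gap"],s["grip_force"])
for n in ["clip_loop","clip"]:
  for p in (a,): print(n,[(w(p,q["point"]).round(1),round(q["p"],2)) for q in bot.spot_point(n,p)])
E
```

```text
12.15 [616.07446348 301.53999223 -18.06686518] [-0.17405359  0.32162324  0.81786598] 20.538825901140186 39.69467120245099
clip_loop [(array([612. , 298.7,   8.6]), 0.74)]
clip [(array([622.6, 255.3,  11.1]), 0.73)]
```

>>> {"op": "play_rows", "data": {
  "commands": [
    [1,0,0,0.02,0],
    [1,0,0,0.025,0],
    [0.4,0,0,0.025,0],
    [0.3,0,0,0.025,0],
    [0.2,0,0,0.025,0],
    [0.2,0,0,0.025,0],
    [0.2,0,0,-0.2,0],
    [0.1,0,0,-0.5,0]
  ]
}}

```text
time: 13.05
position: [614.2, 301.1, 55.4]
ee_rot: [-0.001, 0.709, 0.706, -0.002]
force: [0.5, -0.2, 1.4]
finger_gap: 38.3
grip_force: 0.0
```

```bash
python3 - <<'E'
from h import *
a=bot.grab_frame("wrist");save(a,"w6");t=bot.grab_frame("top")
s=bot.state();print(s["time"],s["position"],s["force"],s["finger_gap"],s["grip_force"])
for n in ["clip_loop","clip","tray"]:
  for p in (a,t): print(n,[(w(p,q["point"]).round(1),round(q["p"],2)) for q in bot.spot_point(n,p)])
for n in ["jig","stud","knob_grip"]:
  for p in (t,): print(n,[(w(p,q["point"]).round(1),round(q["p"],2)) for q in bot.spot_point(n,p)])
E
```

```text
13.15 [619.02174041 304.69387662  63.86207721] [ 0.68017173  0.80788986 -0.16480404] 38.638321779550644 0.0
clip_loop [(array([617.8, 298.8,   4. ]), 0.67)]
clip_loop [(array([548.8,   2.4,  -4.9]), 0.2)]
clip [(array([622.5, 255.6,   7.6]), 0.8)]
clip [(array([4.939e+02, 1.000e-01, 7.490e+01]), 0.61)]
tray [(array([541.9, 256.5,  -1. ]), 0.6)]
tray [(array([550.7,   3.4,  -1.6]), 0.39)]
jig [(array([547. ,   6.9,  -1.5]), 0.83)]
stud [(array([628.3,   4.4,  44.9]), 0.62)]
knob_grip [(array([494.9,   2.8,  74.2]), 0.4)]
```

View pics/w6.png

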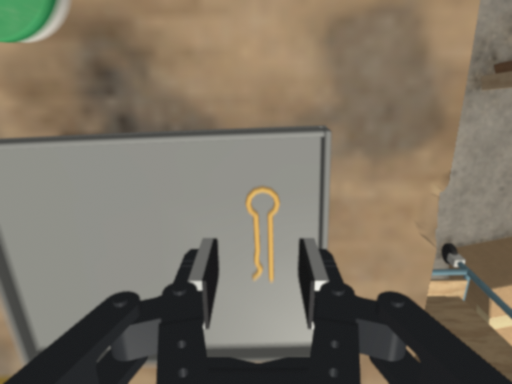

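The clip lies flat in the tray, with the loop at (262,200) and the leg tip at (271,280). Next is the knob.

>>> {"op": "play_rows", "data": {
  "commands": [
    [-0.2,0,0,-0.2,0],
    [-0.2,-0.3,-0.2,-0.3,0],
    [-0.2,-0.55,-0.4,-0.3,0],
    [-0.2,-0.8,-0.6,-0.3,0],
    [-0.2,-1.0,-0.83,-0.3,0],
    [-0.2,-1.0,-0.83,-0.3,0]
  ]
}}

```text
time: 14.2
position: [486.1, 147.6, 100.7]
ee_rot: [0.0, 0.71, 0.704, -0.003]
force: [0.2, -0.5, 0.3]
finger_gap: 51.4
grip_force: 0.0
```

>>> {"op": "play_rows", "data": {
  "commands": [
    [-0.2,-0.2,0,0,0],
    [-0.2,-0.45,0,0,0],
    [-0.2,-0.7,0,0,0],
    [-0.2,-0.9,0,0,0],
    [-0.2,-1.0,0,0,0],
    [-0.2,-1.0,0,0,0],
    [-0.2,-1.0,0,0,0]
  ]
}}

```text
time: 14.9
position: [490.2, 3.8, 102.1]
ee_rot: [-0.0, 0.708, 0.706, 0.0]
force: [0.2, 1.0, 0.1]
finger_gap: 51.1
grip_force: 0.0
```

```bash
python3 - <<'E'
from h import *
a=bot.grab_frame("wrist")
s=bot.state();print(s["time"],s["position"],s["ee_rot"],s["finger_gap"],s["joints"].round(2))
for n in ["knob_grip","jig","stud","link_centre"]:
  print(n,[(w(a,q["point"]).round(1),round(q["p"],2)) for q in bot.spot_point(n,a)])
g=a["image"].astype(int)
red=((g[...,0]>120)&(g[...,1]<70)&(g[...,2]<70)).astype(np.uint8)
n,l,st,ce=cv2.connectedComponentsWithStats(red)
print(st[1:],ce[1:].round(1), a["cx"],a["cy"])
E
```

```text
14.95 [490.23020056   4.34336627 102.13840361] [-2.28510232e-04  7.08012674e-01  7.06199658e-01  2.11001298e-04] 51.34902801125358 [ 0.43  0.14 -0.56  1.95  0.08  1.07 -0.17]
knob_grip [(array([490.1,   1.6,  76.1]), 0.81)]
jig [(array([546.8,   2.6,  -1.3]), 0.65)]
stud [(array([ 6.32e+02, -1.00e-01,  3.83e+01]), 0.98)]
link_centre [(array([585.1,   2.7,  34.3]), 0.71), (array([ 6.315e+02, -2.000e-01,  3.840e+01]), 0.71)]
[[258 193   1   1   1]
 [255 194   2   1   2]
 [267 194   1   1   1]
 [249 196   3   3   3]
 [271 196   3   3   3]
 [243 201  37  33 630]
 [275 200   2   2   2]
 [245 205   1   1   1]
 [277 206   1   1   1]
 [ 35 272  50  38 632]
 [ 72 313   1   1   1]
 [ 65 320   1   1   1]
 [ 55 327   3   3   3]
 [510 343   2   4   5]] [[258.  193. ]
 [255.5 194. ]
 [267.  194. ]
 [250.  197. ]
 [272.  197. ]
 [260.3 215.4]
 [275.5 200.5]
 [245.  205. ]
 [277.  206. ]
 [ 61.9 285.7]
 [ 72.  313. ]
 [ 65.  320. ]
 [ 56.  328. ]
 [510.4 344.4]] 257.9892281657648 186.26142966438556
```

>>> {"op": "play_rows", "data": {
  "commands": [
    [-0.2,-0.018,0.004,0.1,0],
    [-0.2,-0.018,0.004,0.25,0],
    [-0.2,-0.018,0.004,0.38,0],
    [-0.2,-0.018,0.004,0.43,0],
    [-0.2,-0.018,0.004,0.43,0],
    [0.4,-0.018,0.004,0.43,0],
    [1,-0.018,0.004,0.43,0],
    [1,-0.018,0.004,0.43,0]
  ],
  "newtons": 60
}}

```text
time: 15.95
position: [491.8, 0.4, 39.0]
ee_rot: [0.001, 0.708, 0.706, 0.001]
force: [-0.1, 0.8, 5.5]
finger_gap: 21.3
grip_force: 58.6
```

>>> {"op": "play_rows", "data": {
  "commands": [
    [1,0,0,0,0],
    [1,0,0,0,0]
  ]
}}

```text
time: 16.15
position: [491.8, 0.4, 39.0]
ee_rot: [0.001, 0.708, 0.706, 0.001]
force: [-0.0, 0.3, 6.2]
finger_gap: 21.6
grip_force: 58.7
```

>>> {"op": "play_rows", "data": {
  "commands": [
    [1,0,0,-0.02,0],
    [1,0,0,-0.04,0],
    [1,0,0,-0.06,0],
    [1,0,0,-0.08,0],
    [1,0,0,-0.08,0],
    [1,0,0,-0.08,0]
  ]
}}

```text
time: 16.75
position: [490.3, 0.3, 49.4]
ee_rot: [-0.0, 0.708, 0.706, -0.0]
force: [1.0, 1.1, -10.2]
finger_gap: 21.5
grip_force: 59.1
```

```bash
python3 - <<'E'
from h import *
s=bot.state();print(s["time"],s["position"],s["force"],s["torque"],s["finger_gap"],s["grip_force"])
E
```

```text
16.75 [4.90347684e+02 3.49205896e-01 4.94000762e+01] [  1.0446442    1.07488335 -10.18926686] [ 0.27812938 -0.30689368 -0.02999219] 21.457619580268023 59.12879655137658
```

The lift works, with a spring force of about 10 N. Now I'll twist clockwise.

>>> {"op": "play_rows", "data": {
  "commands": [
    [1,0,0,0,0.022],
    [1,0,0,0,0.044],
    [1,0,0,0,0.066],
    [1,0,0,0,0.088],
    [1,0,0,0,0.11],
    [1,0,0,0,0.132],
    [1,0,0,0,0.154],
    [1,0,0,0,0.17]
  ]
}}

```text
time: 17.55
position: [489.2, 1.0, 48.9]
ee_rot: [-0.001, 0.97, 0.244, -0.001]
force: [-1.5, 2.8, -9.6]
finger_gap: 21.3
grip_force: 59.2
```

>>> {"op": "play_rows", "data": {
  "commands": [
    [1,0,0,0,0],
    [1,0,0,0,0]
  ]
}}

```text
time: 17.75
position: [489.8, 0.9, 49.1]
ee_rot: [-0.001, 0.969, 0.249, -0.001]
force: [-2.8, 3.8, -10.1]
finger_gap: 21.4
grip_force: 59.2
```

```bash
python3 - <<'E'
from h import *
s=bot.state();print(s["time"],s["position"],s["ee_rot"],s["force"],s["torque"],s["joints"].round(2))
print(R.from_quat(np.roll(s["ee_rot"],-1)).as_matrix().round(3))
E
```

```text
17.75 [489.81329947   0.90701653  49.13859412] [-5.30903717e-04  9.68612207e-01  2.48574720e-01 -8.48175812e-04] [ -2.75601826   3.82641618 -10.13444285] [1.12442528 0.49351993 0.03908341] [ 0.3   0.19 -0.43  2.01  0.1   0.96 -1.24]
[[ 0.876  0.482 -0.002]
 [ 0.482 -0.876  0.001]
 [-0.001 -0.001 -1.   ]]
```

>>> {"op": "play_rows", "data": {
  "commands": [
    [1,0,0,0.015,0],
    [1,0,0,0.03,0],
    [1,0,0,0.04,0],
    [1,0,0,0.045,0],
    [1,0,0,0.045,0]
  ]
}}

```text
time: 18.25
position: [491.3, 0.9, 44.0]
ee_rot: [-0.0, 0.969, 0.248, 0.001]
force: [-5.4, 4.6, 4.0]
finger_gap: 21.4
grip_force: 60.7
```

The upward 4 N shows the pin is seated in the notch. Now I'll slide the stop back along −x while still holding the knob.

>>> {"op": "play_rows", "data": {
  "commands": [
    [1,-0.03,-0.016,0,0],
    [1,-0.06,-0.033,0,0],
    [1,-0.1,-0.055,0,0],
    [1,-0.14,-0.077,0,0],
    [1,-0.18,-0.099,0,0],
    [1,-0.21,-0.115,0,0],
    [1,-0.235,-0.129,0,0],
    [1,-0.235,-0.129,0,0]
  ]
}}

```text
time: 19.05
position: [451.8, 1.2, 44.2]
ee_rot: [0.0, 0.969, 0.248, 0.002]
force: [-0.8, 6.5, -0.4]
finger_gap: 21.0
grip_force: 60.3
```

```bash
python3 - <<'E'
from h import *
s=bot.state();print(s["time"],s["position"],s["force"],s["torque"],s["finger_gap"],s["grip_force"])
E
```

```text
19.05 [451.81648508   1.16116483  44.15427802] [-0.82527802  6.49206821 -0.39501997] [1.62274556 0.19174783 0.04988419] 21.040930625775516 60.28930616565049
```

>>> {"op": "play_rows", "data": {
  "commands": [
    [0.4,0,0,0,0],
    [0.1,0,0,0,0],
    [-0.1,0,0,0,0],
    [-0.1,0,0,0,0],
    [-0.1,0,0,-0.1,0],
    [-0.1,0,0,-0.3,0],
    [-0.1,0,0,-0.45,0],
    [-0.1,0,0,-0.45,0]
  ]
}}

```text
time: 19.85
position: [452.7, 0.3, 113.4]
ee_rot: [0.001, 0.969, 0.247, 0.002]
force: [-0.2, -0.7, -0.7]
finger_gap: 47.1
grip_force: 0.0
```

>>> {"op": "play_rows", "data": {
  "commands": [
    [-0.4,0.1,0.05,0,0.02],
    [-0.7,0.3,0.16,0,0.04],
    [-1,0.5,0.27,0,0.06],
    [-1,0.6,0.33,0,0.08],
    [-1,0.6,0.33,0,0.08],
    [-1,0.6,0.33,0,0.08]
  ]
}}

```text
time: 20.45
position: [552.5, 0.1, 109.4]
ee_rot: [-0.0, 1.0, -0.001, -0.001]
force: [0.4, 0.7, -0.6]
finger_gap: 85.7
grip_force: 0.0
```

```bash
python3 - <<'E'
from h import *
a=bot.grab_frame("wrist");t=bot.grab_frame("top");b=bot.grab_frame("scene");save(a,"w7");save(b,"s7")
s=bot.state();print(s["time"],s["position"],s["finger_gap"],s["joints"].round(2))
print(R.from_quat(np.roll(s["ee_rot"],-1)).as_matrix().round(3))
for n in ["knob_grip","jig","stud","link_centre","stop"]:
  for p in(a,t,b): print(n,[(w(p,q["point"]).round(1),round(q["p"],2)) for q in bot.spot_point(n,p)[:2]])
m=bot.trace("link_centre",a)
if m:
  for q in m[:2]:
    c=cv2.minAreaRect(np.argwhere(q["mask"])[:,::-1].astype(np.float32));print(q["p"],c,[ray(a,*k,39).round(1).tolist() for k in cv2.boxPoints(c)])
x=cv2.resize(cv2.cvtColor(b["image"],cv2.COLOR_RGB2BGR)[150:230,220:320],None,fx=4,fy=4,interpolation=cv2.INTER_CUBIC)
y=cv2.resize(cv2.cvtColor(a["image"],cv2.COLOR_RGB2BGR),(427,320));cv2.imwrite("pics/c7.png",np.hstack([y,x[:,:372]]))
E
```

```text
20.6 [ 5.52296436e+02 -6.66407350e-02  1.10207422e+02] 85.35504201506532 [ 0.27  0.24 -0.4   1.81  0.1   1.11 -1.74]
[[ 1.    -0.002 -0.001]
 [-0.002 -1.    -0.   ]
 [-0.001  0.    -1.   ]]
knob_grip [(array([450.7,   2.4,  83.2]), 0.56)]
knob_grip []
knob_grip [(array([455. ,  -3.1,  80.9]), 0.6)]
jig []
jig []
jig [(array([5.485e+02, 1.700e+00, 3.000e-01]), 0.55)]
stud [(array([631.3,  -1.1,  38.9]), 0.63), (array([ 399.4, -217.4,    2.8]), 0.55)]
stud []
stud [(array([632.1,  -3.7,  35.9]), 0.63)]
link_centre [(array([583.6,   3.9,  37.7]), 0.74)]
link_centre [(array([ 280.5, -401.7,    6.8]), 0.87)]
link_centre [(array([ 278.4, -405.4,    7.9]), 0.9), (array([585.9,   2. ,  29.8]), 0.67)]Traceback (most recent call last):
  File "<stdin>", line 6, in <module>
ValueError: it knows: carton, clip, clip_loop, jig, knob_grip, link_centre, stud, tape, tin, tray
```

The knob reads about 5 mm higher and is back by about 39 mm, so the stop is open. Next I'll go down over the link and grip it.

>>> {"op": "play_rows", "data": {
  "commands": [
    [-0.9,0.1,-0.01,0,0],
    [-0.6,0.19,-0.01,0.1,0],
    [-0.6,0.19,-0.01,0.3,0],
    [-0.6,0.19,-0.01,0.5,0],
    [-0.6,0.19,-0.01,0.65,0],
    [-0.6,0.19,-0.01,0.7,0],
    [-0.6,0.19,-0.01,0.73,0],
    [-0.6,0.19,-0.01,0.735,0]
  ]
}}

```text
time: 22.0
position: [582.2, 1.5, 0.7]
ee_rot: [-0.0, 1.0, -0.002, 0.0]
force: [0.2, -0.9, 0.1]
finger_gap: 68.4
grip_force: 0.0
```

>>> {"op": "play_rows", "data": {
  "commands": [
    [-0.3,0,0,0,0],
    [0,0,0,0,0],
    [0.3,0,0,0,0],
    [0.3,0,0,0,0],
    [0.6,0,0,0,0],
    [1,0,0,0,0]
  ],
  "newtons": 60
}}

```text
time: 22.6
position: [582.6, 1.4, 1.6]
ee_rot: [0.0, 1.0, -0.002, 0.001]
force: [-1.6, -0.4, 4.9]
finger_gap: 38.5
grip_force: 61.3
```

>>> {"op": "play_rows", "data": {
  "commands": [
    [1,0,0,-0.03,0],
    [1,0,0,-0.08,0],
    [1,0,0,-0.13,0],
    [1,0,0,-0.19,0],
    [1,0,0,-0.26,0],
    [1,0,0,-0.33,0],
    [1,0,0,-0.4,0],
    [1,0,0,-0.4,0]
  ]
}}

```text
time: 23.4
position: [583.0, 1.5, 62.2]
ee_rot: [0.0, 1.0, -0.002, 0.001]
force: [-0.1, -1.0, -2.9]
finger_gap: 38.0
grip_force: 60.7
```

```bash
python3 - <<'E'
from h import *
a=bot.grab_frame("wrist");b=bot.grab_frame("scene");save(b,"s8")
s=bot.state();print(s["time"],s["position"],s["force"],s["finger_gap"],s["grip_force"])
for n in ["link_centre","tray","clip_loop","knob_grip"]:
  for p in(a,b): print(n,[(w(p,q["point"]).round(1),round(q["p"],2)) for q in bot.spot_point(n,p)[:2]])
E
```

```text
23.5 [581.88311402   1.36248596  60.41658602] [-0.16041954  1.00446464 -3.39704043] 38.41813140719441 60.66328167915344
link_centre [(array([583.7,   6.6,  96.5]), 0.59)]
link_centre [(array([ 278.7, -408.3,    5.2]), 0.55), (array([587.8,  -1.1,  87.8]), 0.43)]
tray []
tray [(array([537.5, 256.9,   2.3]), 0.73), (array([5.848e+02, 1.000e-01, 8.990e+01]), 0.69)]
clip_loop []
clip_loop [(array([614.2, 294.8,   4.2]), 0.51)]
knob_grip []
knob_grip [(array([455.9,  -2.4,  80.8]), 0.39)]
```

The link is free and level. Now I'll carry it to the tray.

>>> {"op": "play_rows", "data": {
  "commands": [
    [1,-0.06,-0.1,0,0],
    [1,-0.16,-0.3,0,0],
    [1,-0.28,-0.5,0,0],
    [1,-0.4,-0.7,0,0],
    [1,-0.507,-0.857,0,0],
    [1,-0.507,-0.857,0,0]
  ]
}}

```text
time: 24.5
position: [503.3, 135.2, 60.4]
ee_rot: [-0.001, 1.0, 0.001, -0.0]
force: [1.0, -0.2, -2.7]
finger_gap: 38.3
grip_force: 60.7
```

>>> {"op": "play_rows", "data": {
  "commands": [
    [1,0,-0.1,0,0],
    [1,0,-0.3,0,0],
    [1,0,-0.5,0,0],
    [1,0,-0.7,0,0],
    [1,0,-0.857,0,0],
    [1,0,-0.857,0,0],
    [1,0,-0.857,0,0]
  ]
}}

```text
time: 25.2
position: [506.2, 259.2, 60.0]
ee_rot: [0.0, 1.0, -0.001, -0.0]
force: [-0.1, -0.1, -2.3]
finger_gap: 38.6
grip_force: 60.8
```

>>> {"op": "play_rows", "data": {
  "commands": [
    [1,0,0,0.08,0],
    [1,0,0,0.18,0],
    [1,0,0,0.28,0],
    [1,0,0,0.37,0],
    [1,0,0,0.43,0],
    [1,0,0,0.48,0],
    [1,0,0,0.5,0],
    [1,0,0,0.5,0]
  ]
}}

```text
time: 26.0
position: [506.6, 258.8, -15.1]
ee_rot: [0.0, 1.0, -0.002, -0.0]
force: [0.6, 0.6, -1.4]
finger_gap: 38.5
grip_force: 60.9
```

```bash
python3 - <<'E'
from h import *
a=bot.grab_frame("wrist");b=bot.grab_frame("scene");t=bot.grab_frame("top")
s=bot.state();print(s["time"],s["position"],s["force"],s["finger_gap"],s["grip_force"])
for n in ["link_centre","tray","clip_loop","clip"]:
  for p in(a,b,t): print(n,[(w(p,q["point"]).round(1),round(q["p"],2)) for q in bot.spot_point(n,p)[:2]])
E
```

```text
26.15 [507.08428003 259.09513871 -14.23471903] [ 0.064451    0.74477193 -2.19378874] 37.96748842268621 60.86558818817139
link_centre [(array([507.9, 260.3,  16.6]), 0.7)]
link_centre [(array([510.6, 260. ,  14. ]), 0.65), (array([ 280.4, -405.9,    4.6]), 0.58)]
link_centre [(array([ 279.6, -400.3,    7.7]), 0.98), (array([378.2,  87.3,  -1.8]), 0.73)]
tray [(array([539.9, 257.4,   1.4]), 0.86)]
tray [(array([540.4, 252.2,   2.4]), 0.95)]
tray [(array([542.9, 259.8,   5.3]), 0.9)]
clip_loop []
clip_loop [(array([613.8, 296.1,   6. ]), 0.57)]
clip_loop [(array([379.3,  86.4,  -0.7]), 0.68), (array([615.8, 298.4,   8.4]), 0.62)]
clip []
clip [(array([625.7, 256.1,   4.1]), 0.55)]
clip [(array([622.2, 256.2,   9.4]), 0.49)]
```

>>> {"op": "play_rows", "data": {
  "commands": [
    [1,0,0,0.01,0],
    [1,0,0,0.02,0],
    [1,0,0,0.028,0],
    [1,0,0,0.033,0],
    [1,0,0,0.033,0]
  ]
}}

```text
time: 27.25
position: [506.6, 258.8, -19.4]
ee_rot: [0.0, 1.0, -0.002, -0.0]
force: [-3.1, -2.0, 4.2]
finger_gap: 38.5
grip_force: 61.5
```

The upward force shows the link is on the floor, so I'll release and retreat.

>>> {"op": "play_rows", "data": {
  "commands": [
    [0.2,0,0,0,0],
    [-0.1,0,0,0,0],
    [-0.3,0,0,0,0],
    [-0.4,0,0,0,0],
    [-0.4,0,0,-0.1,0],
    [-0.4,0,0,-0.35,0],
    [-0.4,0,0,-0.65,0],
    [-0.4,0,0,-0.8,0]
  ]
}}

```text
time: 28.05
position: [508.0, 260.1, 105.2]
ee_rot: [-0.001, 1.0, -0.002, 0.002]
force: [0.3, 0.2, -0.4]
finger_gap: 59.5
grip_force: 0.0
```

>>> {"op": "play_rows", "data": {
  "commands": [
    [-0.4,-0.1,0,-0.2,0],
    [-0.4,-0.1,0,-0.3,0],
    [-0.4,-0.1,0,-0.3,0],
    [-0.4,-0.1,0,-0.3,0]
  ]
}}

```text
time: 28.45
position: [492.0, 258.5, 145.0]
ee_rot: [0.0, 1.0, -0.002, 0.0]
force: [0.3, -0.0, -0.7]
finger_gap: 59.6
grip_force: 0.0
```

```bash
python3 - <<'E'
from h import *
a=bot.grab_frame("wrist");b=bot.grab_frame("scene")
s=bot.state();print(s["time"],s["position"],s["finger_gap"],s["grip_force"])
for n in ["link_centre","tray","clip_loop","clip","knob_grip"]:
  for p in(a,b): print(n,[(w(p,q["point"]).round(1),round(q["p"],2)) for q in bot.spot_point(n,p)[:2]])
x=cv2.resize(cv2.cvtColor(b["image"],cv2.COLOR_RGB2BGR)[150:240,190:320],None,fx=3,fy=3,interpolation=cv2.INTER_CUBIC)
y=cv2.resize(cv2.cvtColor(a["image"],cv2.COLOR_RGB2BGR),(360,270));cv2.imwrite("pics/c9.png",np.hstack([y,x]))
E
```

```text
28.55 [491.38766815 258.25507262 143.89989546] 59.70944631433599 0.0
link_centre [(array([509.3, 262. ,  14.1]), 0.61)]
link_centre [(array([510.4, 258.8,   9.2]), 0.65), (array([ 280.3, -406.2,    8.1]), 0.6)]
tray [(array([ 5.361e+02,  2.566e+02, -1.000e-01]), 0.97)]
tray [(array([542.3, 252.4,   0.8]), 0.66)]
clip_loop [(array([616. , 300. ,   1.6]), 0.93)]
clip_loop [(array([618.8, 296.9,   6.3]), 0.35)]
clip [(array([623.3, 257.5,   7.5]), 0.9)]
clip [(array([626.5, 255.6,   4.8]), 0.39)]
knob_grip []
knob_grip [(array([457. ,  -4.3,  77.5]), 0.57)]
```

View pics/c9.png

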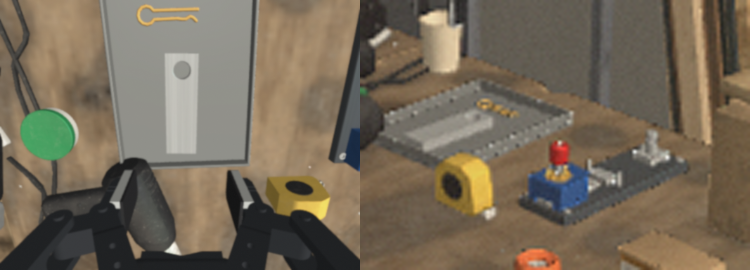

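The link and clip lie flat and apart in the tray, and the stop is back with the knob up. I'll check the plunger lift numerically.

```bash
python3 - <<'E'
from h import *
b=bot.grab_frame("scene");save(b,"s9")
def red(f,p):
  g=cv2.imread(f).astype(int);m=(g[...,2]>110)&(g[...,1]<60)&(g[...,0]<60)
  u,v=proj(b,p).astype(int);k=np.zeros_like(m);k[v-14:v+14,u-12:u+12]=1;ys,xs=np.nonzero(m&k);return xs.mean(),ys.mean(),ys.min(),ys.max(),len(xs)
print("start",red("pics/scene.png",[491,1.5,72]),proj(b,[491,1.5,72.5]))
print("now",red("pics/s9.png",[451.5,1.5,76]),*[proj(b,[451.5,1.5,z]).round(2) for z in(72.5,78)])
E
```

```text
start (np.float64(263.0344827586207), np.float64(199.31034482758622), np.int64(196), np.int64(202), 29) [262.31624264 198.78920439]
now (np.float64(255.68965517241378), np.float64(201.41379310344828), np.int64(198), np.int64(204), 29) [255.02 201.87] [255.05 200.49]
```

```bash
python3 -c "
from workcell import bot
print(bot.hand_in())"
```

```text
the job is handed in; nothing more can be done
None
```

I handed the job in at about 28.6 s: the clip and link lie flat in the grey tray, the plunger looks seated in its rest notch, the end stop is back about 39 mm, and no verdict came back.

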